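# Pack out the stepped fence and hold the plate flush

### The job

The aluminium plate on the fixture has a stepped blue fence behind it, so the gap behind the plate is wide on one side and narrow on the other. Stand the red spacer upright on the fixture in the wide gap, fully down and flat along the fence, and let go of it, without forcing it into the narrow gap; then push the plate's front edge until the plate sits flush and square against both the protruding fence block and the spacer, and finish while still pressing it firmly there, bearing on both. Leave the oil bottle, the round tin and the green bar where they are.

Things in the scene. Friction and masses are not known exactly. Their poses are not given: they have to be found in the camera images.
- fixture: smooth, slippery dark steel base plate, fixed to the bench, 8 mm thick; origin on the bench surface, the plate spans x -40 to +75 and y -90 to +90 mm from it. +x points from the aluminium plate to the fence (roughly away from the robot), +y left, z up. Position and yaw vary.
- fence_deep: protruding blue fence block, fixed, 40 mm deep (x), 80 wide (y), 24 high; origin: middle of its back face's lower edge, on the base plate's top (8 mm over the bench); front face at its x = -40 mm. Axes as the fixture's. Stands at fixture x = +70, y = +41 or -41 mm, exchanged at random with fence_shallow. The gap before it, under 15 mm at the start, is too narrow for the spacer.
- fence_shallow: set-back blue fence block, fixed, beside fence_deep (backs in line), 22 mm deep (x), 80 wide (y), 24 high; origin: middle of its back face's lower edge, on the base plate's top; front face at its x = -22 mm. Axes as the fixture's. The gap before it is 18 mm wider than that before fence_deep, about 24 to 33 mm at the start: the spacer goes here.
- plate: loose flat aluminium plate, 80 mm (x) by 150 (y) by 18 thick, 0.35 to 0.7 kg, lying on the base plate in front of both fence blocks, free to slide; origin at the centre of its underside, +x to the fence. Its front edge (its x = -40 mm) juts 10 to 25 mm beyond the base plate. Up to 2 degrees out of square at the start.
- spacer: loose red block standing upright on the bench, right of the fixture, 18 mm thick (x), 44 wide (y), 75 high, black grip grooves near the top of its broad faces, about 0.16 kg; origin at the centre of its underside, z up. As thick as the step between the fence blocks. To stand before fence_shallow, width along the fence.
- oil_bottle: bystander: small oil bottle with a red cap, 44 mm across, 115 mm high, behind the spacer at the right; origin at the centre of its underside.
- tin_round: bystander: round white tin with a red lid, 66 mm across, 36 mm high, near the front edge of the bench; origin at the centre of its underside.
- bar_green: bystander: green bar of polishing compound, 38 x 71 x 29 mm, left of the fixture; origin at the centre of its underside.
Mind the look-alikes: they are no part of the job. Several things have the shape of the plate; the one meant has the colours described above. What is shaped like the spacer but turquoise is not meant.

How it is judged:
On the way:
1. the spacer stands upright on the base plate in the wide gap, let go (x of spacer in the frame of fence_shallow between -0.06 and -0.027 m and y of spacer in the frame of fence_shallow between -0.024 and 0.024 m and z of spacer in the frame of fence_shallow between -0.004 and 0.004 m and angle between spacer's own z axis and vertical below 0.1 rad and contact force between the fingers and spacer below 0.3 N), for 0.2 s.
At the end, for the whole second after the job is handed in: Spacer let go, upright (0.1 rad) and down (4 mm) within 24 mm of the middle of fence_shallow; plate flat, within 3 mm of fence_deep's face, square to 0.03 rad, still, bearing with over 1 N on both fence_deep and spacer while the fingers press it with over 3 N (x of spacer in the frame of fence_shallow between -0.0345 and -0.027 m and y of spacer in the frame of fence_shallow between -0.024 and 0.024 m and z of spacer in the frame of fence_shallow between -0.004 and 0.004 m and angle between spacer's own z axis and vertical below 0.1 rad and contact force between the fingers and spacer below 0.3 N and x of plate in the frame of fence_deep between -0.083 and -0.077 m and z of plate in the frame of fence_deep between -0.003 and 0.003 m and angle between the x axis of plate and the x axis of fence_deep, either way round below 0.03 rad and contact force between plate and spacer above 1 N and contact force between plate and fence_deep above 1 N and contact force between the fingers and plate above 3 N and linear speed of plate below 0.01 m/s); the arm keeps its last pose, push and grip.
It fails at once if the spacer is forced into the narrow gap in front of fence_deep (x of spacer in the frame of fence_deep between -0.065 and -0.03 m and y of spacer in the frame of fence_deep between -0.035 and 0.035 m and z of spacer in the frame of fence_deep below 0.013 m).
It fails at once if the oil bottle is moved by more than 20 mm (distance of oil_bottle from where it was at the start of the episode above 0.02 m).
It fails at once if the tin round is moved by more than 20 mm (distance of tin_round from where it was at the start of the episode above 0.02 m).
It fails at once if the bar green is moved by more than 20 mm (distance of bar_green from where it was at the start of the episode above 0.02 m).
It also fails if it takes over 58 s, if anything falls off the work surface, if the arm or the gripper's body presses on something with over 40 N, if the wrist force passes 120 N, or if a joint passes its speed limit or range.

### The arm

A 7-joint arm with a two-finger parallel gripper is mounted at the origin on a cart in front of the work surface, level with it; the furniture and walls round the work are solid. World frame = base frame: x ahead of the robot, y to its left, z up, the work surface at z = 0. Lengths are in m, angles in rad, forces in N, time in s.
With the tool pointing down it reaches from about 0.425 to 0.875 m from the base axis. Payload 4.7 kg.
Tool frame: the origin (TCP) lies midway between the tips of the shut fingers; the grasp point (between the pads) lies 19 mm behind it; z points along the fingers, y is the line along which they close (so a half turn about z gives the same grasp; the last joint's range is limited). The gripper opens to 87 mm and grips with 3 to 60 N. Pads are 19 mm wide; open, the fingers measure 117 mm over their backs; the gripper's body (75 mm by 190 mm) begins 51 mm behind the grasp point.
Start: joints at [-1.201, 0.321, -0.07, 1.45, 0.023, 1.371, -0.057], TCP at [0.226, 0.609, 0.223] pointing down, gripper open.
Joint ranges: [-2.86, 2.86], [-0.3, 2.09], [-1.38, 1.24], [0.06, 2.45], [-1.56, 4.7], [0.09, 2.05], [-2.69, 2.69]. Speed limits (rad/s): [2.57, 2.57, 3.14, 3.14, 3.14, 3.14, 3.14].

### API

Orientations are given as a unit quaternion [w, x, y, z].
In Python, from station import sensors, eyes, ticket gives the robot as it stands.
- The arm moves only by the tool apply_moves, never from a script. Its argument "commands" is a list that holds one entry, the list of rows, each a list of 7 numbers: the turn, a rotation vector about the tool's x, y, z in degrees, then the shift along the tool's x, y, z in m, then the finger opening in m, from 0 to 0.087. In form: [[[ax, ay, az, x, y, z, claw], ...]]. A call has 1 to 20 rows; each row shifts and turns the commanded pose from where the row before left it, along the tool's axes as they then stand; what a row does not reach is not made up. A row lasts 1/8 s, in which the tool goes at most 62.5 mm and 10.7 degrees, less where a joint would pass 70% of its speed; a pose out of reach is approached as far as the arm can. A call with a gripper value outside its range is refused whole. The fingers move at their own pace and stop on an object; "grip_force" is the grip in N (left out, the last holds). Time passes only in rows, so rows that do not move let the fingers close. It gives the time, the measured TCP pose, the force, the opening and the grip force at its end, in the units of the state.
- sensors.read_state(): the state, without advancing time (a new reading comes with each control period).
- eyes.get_image(name): name is "scene" or "top"; returns (picture, depth): 420x560x3 uint8, red, green, blue; 420x560 float32, m along the optical axis (not along the pixel's ray), 0 where there is no reading.
- eyes.get_calibration(name): a dict with "fx", "fy", "cx", "cy" (pixels), "camera_from_world" (4x4, takes a point from world to camera coordinates). Camera axes: x right, y down, z forward; pixel columns grow to the right and rows downward; lengths in m; the calibration is good to about 2 mm. A picture is of the moment at which its call begins. get_calibration takes no time and is no camera call.
- ticket.hand_in(): hands the job in; it is judged then, once.
The state is a dict: "time_s": time; "joint_pos": joint angles; "qd": joint speeds; "effort": joint torques, N m; "tool_pos": TCP position; "tool_rot": TCP orientation; "wrist_force": force on the tool from outside, world axes, zero at the start; "torque": the same for the moment, N m; "finger_gap": opening from 0.0 (shut) to 1.0 (fully open); "grip_force": force on a finger pad.
Only numpy, scipy, OpenCV 4.12 (cv2) and the standard library are available. Lean on these libraries where they do the work, as an engineer would, in place of code of your own. Each camera call takes 0.05 s, during which the arm holds its last target. There are 200 camera calls.

## Working session

There is one attempt and no reset: what is moved stays moved. The work goes in short steps, Python scripts to look and compute and a tool call to move; the robot and the scene stay as the last step left them, time stands still between calls to the robot, and variables do not carry over. Pictures are saved under pics/ and viewed, at most 10 in all, crops included, and the job is handed in when it is done.

Besides the shell and the picture viewer there is one more tool, called after "Emit:" by a JSON object that holds its "op" and its "data", one argument or row to a line. apply_moves: Moves the arm, as the interface text tells. Its arguments: {"type":"object","properties":{"commands":{"type":"array","items":{"type":"array","items":{"type":"array","items":{"type":"number"}}}},"grip_force":{"type":"number"}},"required":["commands"]}

```bash
mkdir -p pics; python3 - <<'E'
from station import sensors, eyes
import cv2, numpy as np
print(sensors.read_state())
for n in("scene","top"):
    p,d=eyes.get_image(n); c=eyes.get_calibration(n)
    np.savez(f"{n}0.npz",p=p,d=d)
    cv2.imwrite(f"pics/{n}0.png",p[:,:,::-1]); print(n,c)
E
```

```text
{'time_s': 0.0, 'joint_pos': array([-1.20088478,  0.32180507, -0.07007763,  1.45164659,  0.02260966,
        1.37076606, -0.05689362]), 'qd': array([ 0.00033835, -0.00143911,  0.00103618,  0.00054826,  0.00270247,
       -0.00056792,  0.00079414]), 'effort': array([ 1.11337145e-04, -4.91291070e+01, -4.03765664e-01, -3.12535071e+01,
       -6.38781628e-02,  4.37754253e-02,  1.75299974e-04]), 'tool_pos': array([0.22629738, 0.60877066, 0.22148734]), 'tool_rot': array([-1.09610266e-04,  1.76953213e-01,  9.84218835e-01, -9.12566796e-04]), 'wrist_force': array([-0.10857458, -0.02202868, -1.05752237]), 'torque': array([ 0.04891826,  0.00219677, -0.01686121]), 'grip_force': 0.0, 'finger_gap': 0.9961135531340587}
scene {'fx': 399.11695278622324, 'fy': 399.11695278622324, 'cx': 282.9681330632109, 'cy': 209.0773391756675, 'camera_from_world': array([[ 0.89192319, -0.45149817, -0.02494823, -0.48415798],
       [-0.21217498, -0.36914871, -0.90482651,  0.17033219],
       [ 0.39931791,  0.81232914, -0.42504891,  0.71661323],
       [ 0.        ,  0.        ,  0.        ,  1.        ]])}
top {'fx': 482.8875754915692, 'fy': 482.8875754915692, 'cx': 276.4456618447459, 'cy': 214.53532624208674, 'camera_from_world': array([[ 0.00295771, -0.99985426, -0.01681396,  0.01203883],
       [-0.99714528, -0.00168026, -0.07548822,  0.57495053],
       [ 0.07544897,  0.01698924, -0.99700492,  1.22585111],
       [ 0.        ,  0.        ,  0.        ,  1.        ]])}
```

View pics/scene0.png

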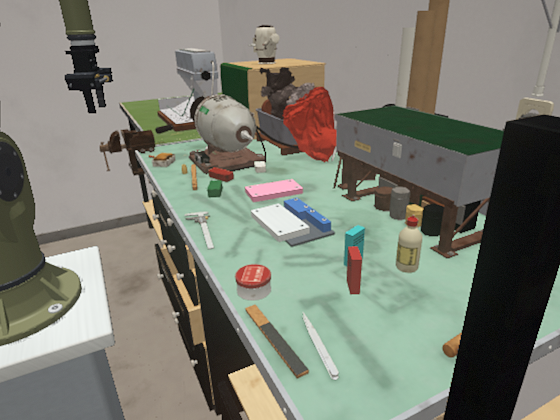

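View pics/top0.png

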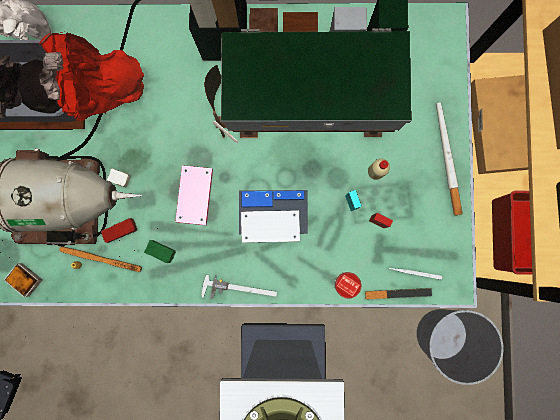

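The top view shows the fixture at about (272,215). The deeper blue block is on the left (256,198) and the shallow one on the right (290,195), so the wide gap is at −y.

- **Spacer candidates:** upright red block right of the fixture (381,220) in top and (354,270) in scene, which I choose. The turquoise block (354,200), the red lying box (120,230), the bottle cap (383,163) and the tin lid (347,285) are look-alikes.
- **Plate candidates:** silver plate on the fixture (270,226), which I choose. The pink plate (193,195) is not meant.

```bash
cat > h.py <<'E'
import numpy as np, cv2
from station import eyes, sensors
def cloud(n,d):
    c=eyes.get_calibration(n); T=np.linalg.inv(c["camera_from_world"])
    v,u=np.mgrid[:420,:560]
    P=np.stack([(u-c["cx"])/c["fx"]*d,(v-c["cy"])/c["fy"]*d,d],-1)
    return P@T[:3,:3].T+T[:3,3]
def ray(n,uv,z):
    c=eyes.get_calibration(n); T=np.linalg.inv(c["camera_from_world"])
    uv=np.asarray(uv,float).reshape(-1,2)
    r=np.c_[(uv[:,0]-c["cx"])/c["fx"],(uv[:,1]-c["cy"])/c["fy"],np.ones(len(uv))]@T[:3,:3].T
    return T[:3,3]+r*((z-T[2,3])/r[:,2])[:,None]
def rect(n,m,z):
    k=cv2.findContours(m.astype(np.uint8),0,1)[0]; k=max(k,key=cv2.contourArea)
    p=ray(n,k+0.0,z)[:,:2]
    return cv2.minAreaRect((p*1000).astype(np.float32)),p
E
python3 - <<'E'
from h import *
q=np.load("top0.npz");p,d=q["p"],q["d"];X=cloud("top",d)
hsv=cv2.cvtColor(p,cv2.COLOR_RGB2HSV);H,S,V=[hsv[...,i].astype(int) for i in range(3)]
v,u=np.mgrid[:420,:560]
box=lambda a,b,c,e:(u>=a)&(u<=b)&(v>=c)&(v<=e)
red=((H<8)|(H>172))&(S>120)&(V>60)
def show(nm,m,z):
    r,_=rect("top",m,z);print(nm,m.sum(),np.round(r[0],1),np.round(r[1],1),round(r[2],2),"depth z med",np.round(np.percentile(X[m][:,2],[5,50,95])*1000,1))
ms=red&box(360,400,205,235);show("spacer all",ms,.075)
show("spacer top",ms&(X[...,2]>.06),.075)
pl=box(225,315,200,250)&(S<40)&(V>170);show("plate",pl,.026)
bl=box(225,315,185,212)&(H>100)&(H<125)&(S>120);show("blue",bl,.032)
print(cv2.boundingRect(bl.astype(np.uint8)))
fx=box(225,320,180,245)&(X[...,2]>.004)&(X[...,2]<.1);show("fixture",fx,.008)
for nm,b in(("bottle",box(360,395,150,185)),("turq",box(340,365,185,215)),("tin",box(330,365,268,300))):
    m=b&(X[...,2]>.02);show(nm,m,.05);print(X[m][:,:2].mean(0),X[m].max(0))
im=cv2.resize(p[175:255,220:400],None,fx=4.4,fy=4.4,interpolation=cv2.INTER_CUBIC);cv2.imwrite("pics/c1.png",im[:,:,::-1])
E
```

```text
spacer all 199 [ 557.1 -244. ] [51.4 26.6] 63.21 depth z med [11.9 73.7 78.1]
spacer top 145 [ 559.  -248.9] [44.9 19.9] 65.07 depth z med [66.4 74.7 78.5]
plate 1775 [545.  30.] [ 79.4 149.5] 1.37 depth z med [22.  26.  30.1]
blue 711 [615.5  23.6] [ 38.8 157. ] 0.05 depth z med [27.6 31.9 35.9]
(242, 191, 62, 16)
fixture 3616 [572.5  21.5] [141.3 186. ] 0.05 depth z med [ 5.2 25.5 33.9]
bottle 326 [ 690.9 -246.1] [42.9 56.2] 44.97 depth z med [ 30.3  78.  112.2]
[ 0.68451792 -0.23919371] [ 0.71292215 -0.00782314  1.26578401]
turq 194 [ 610.2 -181. ] [46.2 27.3] 20.49 depth z med [27.8 72.7 78.1]
[ 0.60710782 -0.17709307] [ 0.63257189 -0.00782314  1.26578401]
tin 549 [ 397.1 -164.7] [62.2 64.3] 89.65 depth z med [31.1 35.4 39.7]
[ 0.39733364 -0.16577889] [ 0.48078439 -0.00782314  1.26578401]
```

View pics/c1.png

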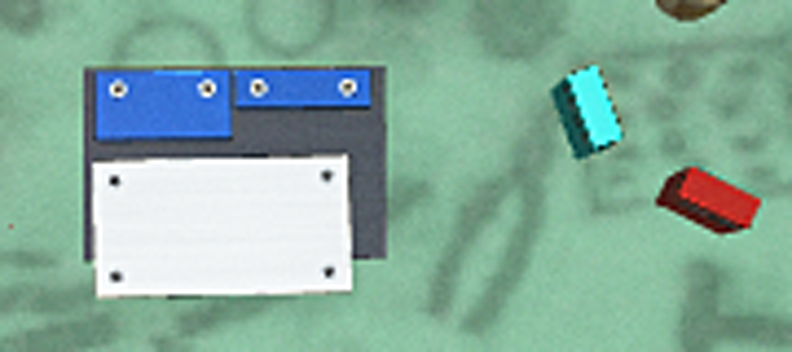

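The crop confirms it: the red block (710,200 in the crop) is red with dark sides and the turquoise one is separate. The deep fence is on the left and the wide gap on the right. Next I check obstacle heights along the sweep and refine the fixture lines.

```bash
python3 - <<'E'
from h import *
q=np.load("top0.npz");p,d=q["p"],q["d"];X=cloud("top",d);ok=d>0.3
q2=np.load("scene0.npz");X2=cloud("scene",q2["d"]);ok2=q2["d"]>.3
A=np.r_[X[ok],X2[ok2]]
for b in range(70,-31,-10):
    o=[]
    for r in(.5,.55,.6,.65,.7,.75):
        c=np.array([np.cos(np.radians(b)),np.sin(np.radians(b))])*r
        m=(np.hypot(A[:,0]-c[0],A[:,1]-c[1])<.11)&(A[:,2]<.6)
        o.append(round(float(np.percentile(A[m,2],99.5)),3) if m.any() else -1)
    print(b,o)
g=cv2.cvtColor(p,cv2.COLOR_RGB2GRAY);hsv=cv2.cvtColor(p,cv2.COLOR_RGB2HSV).astype(int)
c=np.float32
# subpixel edges along columns/rows via max gradient of blurred image
G=cv2.GaussianBlur(p.astype(np.float32).sum(2),(0,0),.8)
def sub(a):
    k=int(np.argmax(np.abs(a[1:-1])))+1;y0,y1,y2=np.abs(a[k-1:k+2]);return k+.5*(y0-y2)/(y0-2*y1+y2)
gy=cv2.Sobel(G,-1,0,1);gx=cv2.Sobel(G,-1,1,0)
def hedge(us,a,b,z,n):
    P=ray("top",[(u,a+sub(gy[a:b,u])) for u in us],z)[:,:2]*1000
    k=np.polyfit(P[:,1],P[:,0],1);r=np.median(np.abs(P[:,0]-np.polyval(k,P[:,1])))
    print(n,"x at ymid",np.polyval(k,P[:,1].mean()).round(1),"y",P[:,1].mean().round(1),"yaw deg",-np.degrees(k[0]).round(2),"res",r.round(2))
def vedge(vs,a,b,z,n):
    P=ray("top",[(a+sub(gx[v,a:b]),v) for v in vs],z)[:,:2]*1000
    print(n,"y",np.median(P[:,1]).round(1),P[:,1].std().round(1))
B=(hsv[...,2]).astype(np.float32)
hedge(range(247,268),203,212,.032,"deep front top")
hedge(range(277,302),196,203,.032,"shallow front top")
hedge(range(246,298),207,217,.026,"plate back")
hedge(range(246,298),235,247,.026,"plate front")
vedge(range(193,204),237,246,.032,"blue left"); vedge(range(193,198),300,306,.032,"blue right")
vedge(range(206,230),304,311,.008,"base right")
vedge(range(215,236),237,245,.026,"plate left"); vedge(range(215,236),296,303,.026,"plate right")
E
```

```text
70 [0.388, 0.511, 0.511, 0.511, 0.512, 0.475]
60 [0.337, 0.505, 0.51, 0.508, 0.501, 0.321]
50 [0.006, 0.014, 0.024, 0.048, 0.199, 0.225]
40 [0.03, 0.03, 0.031, 0.206, 0.22, 0.229]
30 [0.03, 0.03, 0.138, 0.177, 0.198, 0.21]
20 [0.028, 0.029, 0.026, 0.023, 0.023, 0.023]
10 [0.031, 0.035, 0.036, 0.037, 0.23, 0.231]
0 [0.031, 0.036, 0.036, 0.036, 0.231, 0.232]
-10 [0.035, 0.074, 0.076, 0.076, 0.231, 0.232]
-20 [0.043, 0.076, 0.077, 0.108, 0.225, 0.231]
-30 [0.038, 0.075, 0.075, 0.075, 0.074, 0.025]
deep front top x at ymid 644.7 y 63.6 yaw deg -388.89 res 92.66
shallow front top x at ymid 616.5 y -18.9 yaw deg 0.06 res 0.36
plate back x at ymid 584.8 y 26.1 yaw deg 1.05 res 0.29
plate front x at ymid 506.1 y 25.8 yaw deg 0.98 res 0.42
blue left y 110.8 0.1
blue right y -49.7 3.3
base right y -66.7 0.2
plate left y 104.9 0.5
plate right y -44.7 0.7
```

```bash
python3 - <<'E'
from h import *
q=np.load("top0.npz");p,d=q["p"],q["d"]
hsv=cv2.cvtColor(p,cv2.COLOR_RGB2HSV)
for u in(252,262,282,292): print(u,[tuple(int(k) for k in p[v,u]) for v in range(186,213)][::1])
print(305,[(v,tuple(int(k) for k in p[v,305])) for v in (186,187,188,189,190,191,192,231,232,233,234,235,236)])
for n,v,z in(("baseback",189.5,.008),("sh front",199.5,.032),("deep front",206.5,.032),("basefront",233.5,.008)): print(n,ray("top",(284,v),z)[0].round(4))
E
```

```text
252 [(127, 176, 143), (130, 182, 152), (127, 179, 152), (141, 194, 159), (107, 124, 96), (60, 98, 183), (54, 118, 225), (64, 121, 223), (59, 114, 216), (58, 111, 214), (57, 111, 210), (61, 116, 216), (55, 113, 213), (57, 117, 216), (65, 116, 218), (59, 112, 216), (57, 113, 214), (58, 117, 220), (58, 117, 223), (60, 122, 237), (44, 70, 128), (71, 79, 88), (88, 90, 96), (91, 95, 101), (73, 77, 87), (160, 160, 158), (251, 254, 255)]
262 [(143, 192, 164), (140, 184, 159), (144, 191, 162), (146, 204, 164), (102, 102, 88), (76, 176, 255), (50, 110, 220), (58, 110, 217), (55, 114, 218), (59, 118, 220), (56, 116, 218), (56, 116, 218), (59, 114, 217), (60, 119, 219), (55, 115, 214), (59, 117, 216), (56, 111, 217), (54, 112, 215), (58, 115, 220), (62, 125, 237), (38, 61, 96), (74, 79, 90), (84, 94, 97), (78, 85, 97), (64, 70, 78), (216, 221, 225), (245, 248, 250)]
282 [(112, 158, 131), (122, 167, 141), (127, 178, 150), (148, 199, 165), (100, 103, 88), (48, 108, 226), (48, 108, 209), (48, 109, 205), (49, 107, 206), (55, 108, 209), (52, 105, 205), (56, 117, 213), (57, 123, 238), (25, 44, 72), (7
[... 361 characters left out ...]
 (58, 111, 211), (49, 108, 211), (55, 122, 236), (26, 34, 51), (71, 79, 92), (83, 86, 95), (81, 91, 94), (78, 82, 94), (82, 90, 102), (81, 92, 99), (81, 88, 96), (84, 91, 101), (81, 85, 99), (70, 77, 88), (143, 147, 141), (253, 255, 255), (243, 246, 248)]
305 [(186, (126, 169, 139)), (187, (129, 168, 143)), (188, (124, 166, 140)), (189, (138, 186, 152)), (190, (81, 87, 97)), (191, (83, 86, 92)), (192, (85, 87, 91)), (231, (78, 85, 97)), (232, (84, 88, 100)), (233, (92, 105, 109)), (234, (144, 201, 165)), (235, (141, 191, 162)), (236, (134, 189, 161))]
baseback [ 0.6418 -0.006   0.008 ]
sh front [ 0.6129 -0.0061  0.032 ]
deep front [ 0.5949 -0.0061  0.032 ]
basefront [ 0.5265 -0.0062  0.008 ]
```

Emit:
{"op": "apply_moves", "data": {
  "commands": [
    [[0, 0, 0, 0, -0.05, 0, 0.087], [0, 0, 0, 0, -0.05, 0, 0.087], [0, 0, 5.2, -0.05, 0, 0, 0.087], [0, 0, 5.2, -0.05, 0, 0, 0.087], [0, 0, 5.2, -0.05, 0, 0, 0.087], [0, 0, 5.2, -0.05, 0, 0, 0.087], [0, 0, 5.2, -0.05, 0, 0, 0.087], [0, 0, 5.2, -0.05, 0, 0, 0.087], [0, 0, 5.2, -0.05, 0, 0, 0.087]]
  ]
}}

```text
time_s: 1.23
tool_pos: [0.471, 0.3119, 0.2221]
tool_rot: [-0.0, 0.477, 0.879, -0.0]
wrist_force: [0.2, 0.1, -0.9]
finger_gap: 1.002
grip_force: 0.0
```

Emit:
{"op": "apply_moves", "data": {
  "commands": [
    [[0, 0, 5.2, -0.05, 0, 0, 0.087], [0, 0, 5.2, -0.05, 0, 0, 0.087], [0, 0, 5.2, -0.05, 0, 0, 0.087], [0, 0, 5.2, -0.05, 0, 0, 0.087], [0, 0, 5.2, -0.05, 0, 0, 0.087], [0, 0, 5.2, -0.05, 0, 0, 0.087], [0, 0, 5.2, -0.05, 0, 0, 0.087], [0, 0, 5.2, -0.05, 0, 0, 0.087], [0, 0, 5.2, -0.05, 0, 0, 0.087], [0, 0, 5.2, -0.05, 0, 0, 0.087], [0, 0, 5.2, -0.05, 0, 0, 0.087], [0, 0, 0, 0, 0, 0, 0.087]]
  ]
}}

```text
time_s: 2.72
tool_pos: [0.5338, -0.2157, 0.2226]
tool_rot: [0.001, 0.841, 0.541, -0.001]
wrist_force: [-0.8, -0.7, 0.6]
finger_gap: 1.002
grip_force: 0.0
```

```bash
python3 - <<'E'
from h import *
q=np.load("top0.npz");p=q["p"]
for v in range(210,232): print(v,' '.join('%3d'%p[v,u,0] if p[v,u,0]>p[v,u,1]*1.8 else '  .' for u in range(366,398)))
q=np.load("top0.npz");p=q["p"].astype(int);v,u=np.mgrid[:420,:560]
m=(u>364)&(u<398)&(v>208)&(v<234)&(p[...,0]>120)&(p[...,0]>1.8*p[...,1])
r,_=rect("top",m,.075);print(r, ray("top",[u[m].mean(),v[m].mean()],.075))
c=np.cov(ray("top",np.c_[u[m],v[m]],.075)[:,:2].T);w,V=np.linalg.eigh(c);print(np.sqrt(w*12)*1000,np.degrees(np.arctan2(V[1,1],V[0,1])))
q=np.load("scene0.npz");p=q["p"].astype(int)
m=(u>340)&(u<370)&(v>240)&(v<300)&(p[...,0]>1.8*p[...,1])&(p[...,0]>60)
X=cloud("scene",q["d"]);print("scene mean",X[m].mean(0),X[m&(X[...,2]>.06)].mean(0))
from station import sensors
s=sensors.read_state();print(s["tool_pos"],s["tool_rot"],s["joint_pos"])
E
```

```text
210   .   .   .   .   .   .   .   .   .   .   .   .   .   .   .   .   .   .   .   .   .   .   .   .   .   .   .   .   .   .   .   .
211   .   .   .   .   .   .   .   .   .   .   .   .   .   .   .   .   .   .   .   .   .   .   .   .   .   .   .   .   .   .   .   .
212   .   .   .   .   .   .   .   .   .   .   .   .   .   .   .   .   .   .   .   .   .   .   .   .   .   .   .   .   .   .   .   .
213   .   .   .   .   .   .   .   .   .   . 105 215 160   .   .   .   .   .   .   .   .   .   .   .   .   .   .   .   .   .   .   .
214   .   .   .   .   .   .   .   .  63  65 170 201 195 198 166   .   .   .   .   .   .   .   .   .   .   .   .   .   .   .   .   .
215   .   .   .   .   .   .  62  69  67   . 210 194 196 200 196 200 176   .   .   .   .   .   .   .   .   .   .   .   .   .   .   .
216   .   .   .   .   .   .  62  72  64 164 204 193 192 194 189 195 192 200 162   .   .   .   .   .   .   .   .   .   .   .   .   .
217   .   .   .   .   .  61  68  65   . 212 197 194 193 187 191 190 189 191 195 200 169   .   .   .   .   .   .   .   .   .   .   .
218   .   .   .   .  85  66  78  74 163 209 
[... 1564 characters left out ...]
  .   .   .   .   .   .   .   .   .   .   .   .   .   .   .   .   .   .   .   .   .   .   .   .   .   .   .
231   .   .   .   .   .   .   .   .   .   .   .   .   .   .   .   .   .   .   .   .   .   .   .   .   .   .   .   .   .   .   .   .
((559.578369140625, -250.21142578125), (42.63246154785156, 16.649932861328125), 63.21061325073242) [[ 0.5595437  -0.25028612  0.075     ]]
[17.78024531 43.81583769] 63.52818909007606
scene mean [ 0.55078656 -0.2646408   0.04877764] [ 0.5501109  -0.26398214  0.0769567 ]
[ 0.53381359 -0.21571837  0.22260623] [ 6.08739663e-04  8.41109519e-01  5.40863811e-01 -8.62757880e-04] [-0.27938439  0.18637135  0.70225553  1.66396739 -0.12119953  1.33627038
  0.01469041]
```

Emit:
{"op": "apply_moves", "data": {
  "commands": [
    [[0, 0, 2.0, -0.0195, 0.0385, 0, 0.087], [0, 0, 0, 0, 0, 0, 0.087], [0, 0, 0, 0, 0, 0.04, 0.087], [0, 0, 0, 0, 0, 0.04, 0.087], [0, 0, 0, 0, 0, 0, 0.087], [0, 0, 0, 0, 0, 0, 0.087]]
  ]
}}

```text
time_s: 3.48
tool_pos: [0.5645, -0.2432, 0.144]
tool_rot: [0.001, 0.848, 0.53, 0.001]
wrist_force: [-1.1, 0.3, 0.7]
finger_gap: 0.999
grip_force: 0.0
```

Emit:
{"op": "apply_moves", "data": {
  "commands": [
    [[0, 0, 0.5, -0.0085, -0.0015, 0, 0.087], [0, 0, 0, 0, 0, 0, 0.087], [0, 0, 0, 0, 0, 0, 0.087], [0, 0, 0, 0, 0, 0, 0.087]]
  ]
}}

```text
time_s: 3.98
tool_pos: [0.5588, -0.2505, 0.1428]
tool_rot: [0.0, 0.85, 0.526, 0.0]
wrist_force: [0.4, -0.2, -0.7]
finger_gap: 1.0
grip_force: 0.0
```

Emit:
{"op": "apply_moves", "data": {
  "commands": [
    [[0, 0, 0, 0, 0, 0.04, 0.087], [0, 0, 0, 0, 0, 0.04, 0.087], [0, 0, 0, 0, 0, 0.015, 0.087], [0, 0, 0, 0, 0, 0, 0.087], [0, 0, 0, 0, 0, 0, 0.0], [0, 0, 0, 0, 0, 0, 0.0], [0, 0, 0, 0, 0, 0, 0.0], [0, 0, 0, 0, 0, 0, 0.0], [0, 0, 0, 0, 0, 0, 0.0], [0, 0, 0, 0, 0, 0, 0.0]]
  ],
  "grip_force": 30
}}

```text
time_s: 5.22
tool_pos: [0.5586, -0.2506, 0.0475]
tool_rot: [-0.0, 0.85, 0.526, 0.0]
wrist_force: [-0.4, -1.2, -0.7]
finger_gap: 0.399
grip_force: 0.0
```

Still closing.

Emit:
{"op": "apply_moves", "data": {
  "commands": [
    [[0, 0, 0, 0, 0, 0, 0.0], [0, 0, 0, 0, 0, 0, 0.0], [0, 0, 0, 0, 0, 0, 0.0], [0, 0, 0, 0, 0, 0, 0.0], [0, 0, 0, 0, 0, 0, 0.0]]
  ]
}}

```text
time_s: 5.85
tool_pos: [0.5586, -0.2506, 0.0475]
tool_rot: [0.0, 0.85, 0.526, 0.0]
wrist_force: [0.9, 0.4, -1.6]
finger_gap: 0.199
grip_force: 29.9
```

Emit:
{"op": "apply_moves", "data": {
  "commands": [
    [[0, 0, 0, 0, 0, -0.035, 0.0], [0, 0, 0, 0, 0, -0.035, 0.0], [0, 0, 0, 0, 0, -0.035, 0.0], [0, 0, -8.8, 0, 0, 0, 0.0], [0, 0, -8.8, 0, 0, 0, 0.0], [0, 0, -8.9, 0, 0, 0, 0.0], [0, 0, 0, 0.045, 0.0085, 0, 0.0], [0, 0, 0, 0.045, 0.0085, 0, 0.0], [0, 0, 0, 0.045, 0.0085, 0, 0.0], [0, 0, 0, 0.045, 0.0085, 0, 0.0], [0, 0, 0, 0.045, 0.0085, 0, 0.0], [0, 0, 0, 0, 0, 0, 0.0], [0, 0, 0, 0, 0, 0, 0.0], [0, 0, 0, 0, 0, 0, 0.0]]
  ]
}}

```text
time_s: 7.6
tool_pos: [0.6007, -0.0276, 0.1525]
tool_rot: [0.0, 0.708, 0.706, -0.0]
wrist_force: [0.4, 0.1, -2.1]
finger_gap: 0.202
grip_force: 29.9
```

```bash
python3 - <<'E'
from h import *
s=sensors.read_state();w,x,y,z=s["tool_rot"];print(s["tool_pos"],"yang",np.degrees(2*np.arctan2(y,x))-90,s["wrist_force"],s["finger_gap"])
p,d=eyes.get_image("scene");np.savez("s1.npz",p=p,d=d)
im=cv2.resize(p[150:270,230:400],None,fx=4.5,fy=4.5,interpolation=cv2.INTER_CUBIC);cv2.imwrite("pics/c2.png",im[:,:,::-1])
X=cloud("scene",d);p=p.astype(int);v,u=np.mgrid[:420,:560]
m=(u>250)&(u<380)&(v>130)&(v<250)&(p[...,0]>1.8*p[...,1])&(p[...,0]>1.8*p[...,2])&(p[...,0]>60)&(X[...,0]>.56)&(X[...,0]<.64)
print(m.sum(),X[m].min(0),X[m].max(0))
E
```

```text
[ 0.60071606 -0.02755887  0.15252231] yang -0.13710452312908217 [ 0.41624542  0.11214363 -2.13626432] 0.2018556691486575
450 [ 0.58112458 -0.06655337  0.10683771] [ 0.63154688 -0.007516    0.22772971]
```

View pics/c2.png

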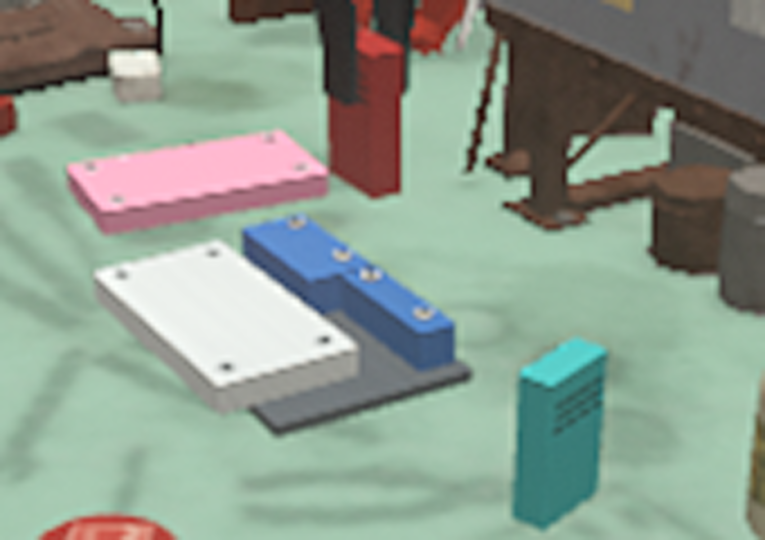

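The crop shows the red spacer hanging upright between the fingers (365,120) over the fixture, with the wide gap below it at (390,330). The plate is undisturbed.

Emit:
{"op": "apply_moves", "data": {
  "commands": [
    [[0, 0, 0, 0.0095, 0.001, 0, 0.0], [0, 0, 0, 0, 0, 0, 0.0], [0, 0, 0, 0, 0, 0.03, 0.0], [0, 0, 0, 0, 0, 0.03, 0.0], [0, 0, 0, 0, 0, 0, 0.0], [0, 0, 0, 0, 0, 0, 0.0]]
  ]
}}

```text
time_s: 8.4
tool_pos: [0.6029, -0.0162, 0.0937]
tool_rot: [0.001, 0.707, 0.707, 0.001]
wrist_force: [0.1, -0.5, -1.4]
finger_gap: 0.202
grip_force: 29.9
```

```bash
python3 - <<'E'
from h import *
s=sensors.read_state();w,x,y,z=s["tool_rot"];print(s["tool_pos"],"yang",np.degrees(2*np.arctan2(y,x))-90,s["wrist_force"],s["finger_gap"])
p,d=eyes.get_image("scene")
im=cv2.resize(p[170:260,250:370],None,fx=6,fy=6,interpolation=cv2.INTER_CUBIC);cv2.imwrite("pics/c3.png",im[:,:,::-1])
E
```

```text
[ 0.6028535  -0.01622391  0.09369022] yang 0.011058076519816495 [ 0.12242683 -0.46636156 -1.40526923] 0.20222524014209284
```

View pics/c3.png

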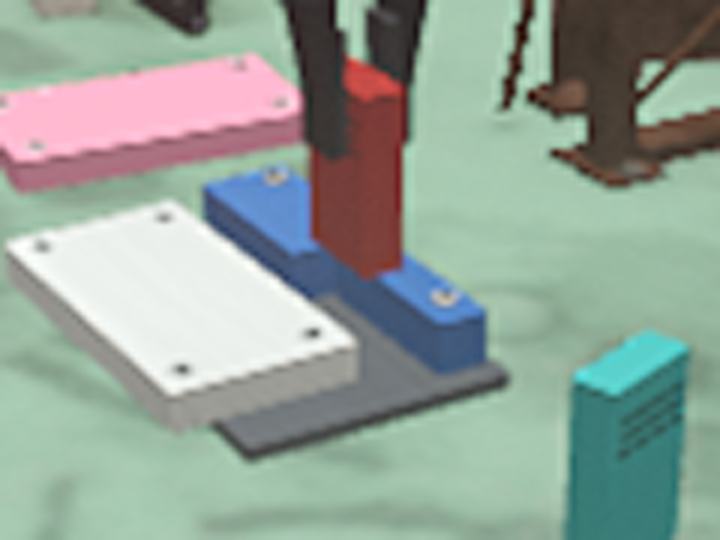

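The crop shows the spacer upright (355,200) over the wide gap, clear of the deep block at its left.

Emit:
{"op": "apply_moves", "data": {
  "commands": [
    [[0, 0, 0, -0.001, -0.001, 0, 0.0], [0, 0, 0, 0, 0, 0.012, 0.0], [0, 0, 0, 0, 0, 0.012, 0.0], [0, 0, 0, 0, 0, 0.008, 0.0], [0, 0, 0, 0, 0, 0.002, 0.0], [0, 0, 0, 0, 0, 0, 0.0], [0, 0, 0, 0, 0, 0, 0.0]]
  ]
}}

```text
time_s: 9.32
tool_pos: [0.6014, -0.0171, 0.0589]
tool_rot: [0.0, 0.707, 0.707, 0.0]
wrist_force: [0.3, 0.1, -2.2]
finger_gap: 0.207
grip_force: 29.9
```

Emit:
{"op": "apply_moves", "data": {
  "commands": [
    [[0, 0, 0, 0, 0, 0.001, 0.0], [0, 0, 0, 0, 0, 0.001, 0.0], [0, 0, 0, 0, 0, 0.001, 0.0], [0, 0, 0, 0, 0, 0, 0.0], [0, 0, 0, 0, 0, 0, 0.0]]
  ]
}}

```text
time_s: 9.95
tool_pos: [0.601, -0.0171, 0.0556]
tool_rot: [-0.0, 0.707, 0.707, 0.0]
wrist_force: [1.1, -0.5, -1.3]
finger_gap: 0.203
grip_force: 29.9
```

Emit:
{"op": "apply_moves", "data": {
  "commands": [
    [[0, 0, 0, 0, 0, 0.0005, 0.0], [0, 0, 0, 0, 0, 0.0005, 0.0], [0, 0, 0, 0, 0, 0.0005, 0.0], [0, 0, 0, 0, 0, 0, 0.0], [0, 0, 0, 0, 0, 0, 0.0]]
  ]
}}

```text
time_s: 10.58
tool_pos: [0.6015, -0.0171, 0.0554]
tool_rot: [0.0, 0.707, 0.707, 0.001]
wrist_force: [-3.3, -0.2, 7.5]
finger_gap: 0.205
grip_force: 29.9
```

Emit:
{"op": "apply_moves", "data": {
  "commands": [
    [[0, 0, 0, 0, 0, -0.0005, 0.0], [0, 0, 0, 0, 0, 0, 0.06], [0, 0, 0, 0, 0, 0, 0.06], [0, 0, 0, 0, 0, 0, 0.06], [0, 0, 0, 0, 0, 0, 0.06], [0, 0, 0, 0, 0, 0, 0.06], [0, 0, 0, 0, 0, 0, 0.06], [0, 0, 0, 0, 0, 0, 0.06]]
  ]
}}

```text
time_s: 11.58
tool_pos: [0.6011, -0.0171, 0.0546]
tool_rot: [0.0, 0.707, 0.707, 0.0]
wrist_force: [-0.0, 0.3, -0.3]
finger_gap: 0.682
grip_force: 0.0
```

Emit:
{"op": "apply_moves", "data": {
  "commands": [
    [[0, 0, 0, 0, 0, -0.01, 0.06], [0, 0, 0, 0, 0, -0.02, 0.06], [0, 0, 0, 0, 0, -0.04, 0.06], [0, 0, 0, 0, 0, -0.04, 0.0], [0, 0, 0, 0.005, -0.045, 0, 0.0], [0, 0, 0, 0.005, -0.045, 0, 0.0], [0, 0, 0, 0.01, -0.041, 0, 0.0], [0, 0, -10, 0, 0, 0, 0.0], [0, 0, -10, 0, 0, 0, 0.0], [0, 0, -10, 0, 0, 0, 0.0], [0, 0, -10, 0, 0, 0, 0.0], [0, 0, -10, 0, 0, 0, 0.0], [0, 0, -10, 0, 0, 0, 0.0], [0, 0, -10, 0, 0, 0, 0.0], [0, 0, 0, 0, 0, 0, 0.0], [0, 0, 0, 0, 0, 0, 0.0]]
  ]
}}

```text
time_s: 13.58
tool_pos: [0.4704, 0.0028, 0.1654]
tool_rot: [0.001, 0.175, 0.985, 0.0]
wrist_force: [1.0, -0.4, -0.3]
finger_gap: 0.006
grip_force: 0.0
```

```bash
python3 - <<'E'
from h import *
s=sensors.read_state();w,x,y,z=s["tool_rot"];print(s["tool_pos"],"yang",np.degrees(2*np.arctan2(y,x))-90,s["wrist_force"],s["finger_gap"],s["joint_pos"])
a,d1=eyes.get_image("scene");b,d2=eyes.get_image("top");np.savez("t2.npz",p=b,d=d2)
im=np.vstack([cv2.resize(k,(700,290),interpolation=cv2.INTER_CUBIC) for k in(a[160:250,230:447],b[170:250,215:408])]);cv2.imwrite("pics/c4.png",im[:,:,::-1])
p=b.astype(int);v,u=np.mgrid[:420,:560]
m=(u>230)&(u<330)&(v>185)&(v<225)&(p[...,0]>120)&(p[...,0]>1.8*p[...,1])
print(m.sum())
if m.sum()>20:
    P=ray("top",np.c_[u[m],v[m]],.083)[:,:2];w,V=np.linalg.eigh(np.cov(P.T));print(P.mean(0),np.sqrt(w*12)*1000,np.degrees(np.arctan2(V[1,1],V[0,1])))
E
```

```text
[0.47038975 0.00281969 0.16537608] yang 69.83899442555474 [ 1.04238129 -0.39080611 -0.26773298] 0.006006730167283776 [-0.59709873 -0.0456167   0.52606298  1.97400621  0.02399786  1.2058172
  1.13889575]
123
[ 0.60121494 -0.01672902] [17.10647381 43.43439571] 89.51101273150661
```

View pics/c4.png

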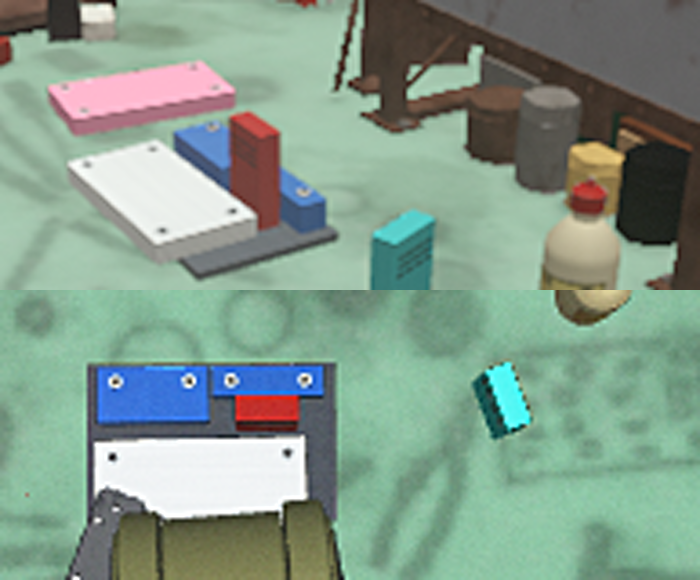

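The spacer stands upright alone in the wide gap, at (255,170) in the upper crop and (267,410) in the lower, square to the fence. Now I go down in front of the plate.

Emit:
{"op": "apply_moves", "data": {
  "commands": [
    [[0, 0, 0, 0, 0, 0.04, 0.0], [0, 0, 0, 0, 0, 0.04, 0.0], [0, 0, 0, 0, 0, 0.04, 0.0], [0, 0, 0, 0, 0, 0.02, 0.0], [0, 0, 0, 0, 0, 0.012, 0.0], [0, 0, 0, 0, 0, 0, 0.0], [0, 0, 0, 0, 0, 0, 0.0]]
  ]
}}

```text
time_s: 14.55
tool_pos: [0.471, 0.003, 0.0135]
tool_rot: [0.001, 0.174, 0.985, 0.0]
wrist_force: [0.0, -0.2, 0.1]
finger_gap: 0.004
grip_force: 0.0
```

Emit:
{"op": "apply_moves", "data": {
  "commands": [
    [[0, 0, 0, -0.0071, 0.0026, 0, 0.0], [0, 0, 0, -0.0071, 0.0026, 0, 0.0], [0, 0, 0, -0.0019, 0.0007, 0, 0.0], [0, 0, 0, -0.0019, 0.0007, 0, 0.0], [0, 0, 0, -0.0019, 0.0007, 0, 0.0], [0, 0, 0, -0.0019, 0.0007, 0, 0.0], [0, 0, 0, -0.0019, 0.0007, 0, 0.0], [0, 0, 0, -0.0019, 0.0007, 0, 0.0], [0, 0, 0, 0, 0, 0, 0.0]]
  ]
}}

```text
time_s: 15.68
tool_pos: [0.4974, 0.0029, 0.0125]
tool_rot: [-0.0, 0.174, 0.985, -0.0]
wrist_force: [-2.0, -1.2, 0.8]
finger_gap: 0.005
grip_force: 0.4
```

Emit:
{"op": "apply_moves", "data": {
  "commands": [
    [[0, 0, 0, -0.0014, 0.0005, 0, 0.0], [0, 0, 0, -0.0014, 0.0005, 0, 0.0], [0, 0, 0, -0.0014, 0.0005, 0, 0.0], [0, 0, 0, 0, 0, 0, 0.0]]
  ]
}}

```text
time_s: 16.18
tool_pos: [0.502, 0.003, 0.0125]
tool_rot: [0.0, 0.173, 0.985, 0.0]
wrist_force: [-1.1, 0.0, -0.2]
finger_gap: 0.005
grip_force: 0.6
```

Emit:
{"op": "apply_moves", "data": {
  "commands": [
    [[0, 0, 0, -0.0009, 0.0003, 0, 0.0], [0, 0, 0, -0.0009, 0.0003, 0, 0.0], [0, 0, 0, 0, 0, 0, 0.0]]
  ]
}}

```text
time_s: 16.55
tool_pos: [0.5025, 0.003, 0.0124]
tool_rot: [-0.001, 0.173, 0.985, -0.0]
wrist_force: [-4.9, -0.2, 4.2]
finger_gap: 0.005
grip_force: 2.7
```

Emit:
{"op": "apply_moves", "data": {
  "commands": [
    [[0, 0, 0, -0.0009, 0.0003, 0, 0.0], [0, 0, 0, -0.0009, 0.0003, 0, 0.0], [0, 0, 0, 0, 0, 0, 0.0]]
  ]
}}

```text
time_s: 16.92
tool_pos: [0.5027, 0.0031, 0.0122]
tool_rot: [-0.003, 0.173, 0.985, -0.0]
wrist_force: [-9.9, 0.7, 8.8]
finger_gap: 0.006
grip_force: 4.8
```

Emit:
{"op": "apply_moves", "data": {
  "commands": [
    [[0, 0, 0, -0.0009, 0.0003, -0.0003, 0.0], [0, 0, 0, -0.0009, 0.0003, -0.0003, 0.0], [0, 0, 0, 0, 0, 0, 0.0], [0, 0, 0, 0, 0, 0, 0.0]]
  ]
}}

```text
time_s: 17.42
tool_pos: [0.503, 0.0034, 0.0123]
tool_rot: [-0.005, 0.173, 0.985, -0.0]
wrist_force: [-12.6, 1.8, 7.8]
finger_gap: 0.003
grip_force: 6.1
```

```bash
python3 - <<'E'
from h import *
a,d1=eyes.get_image("scene");b,d2=eyes.get_image("top");np.savez("t3.npz",p=b,d=d2)
im=np.vstack([cv2.resize(k,(700,290),interpolation=cv2.INTER_CUBIC) for k in(a[170:240,230:399],b[180:250,225:394])]);cv2.imwrite("pics/c5.png",im[:,:,::-1])
p=b.astype(int);v,u=np.mgrid[:420,:560]
m=(u>230)&(u<330)&(v>185)&(v<225)&(p[...,0]>120)&(p[...,0]>1.8*p[...,1])
P=ray("top",np.c_[u[m],v[m]],.083)[:,:2];w,V=np.linalg.eigh(np.cov(P.T));print(P.mean(0),np.sqrt(w*12)*1000,np.degrees(np.arctan2(V[1,1],V[0,1])))
for u in(246,252,258,264,268,298): print(u,[(vv,int(p[vv,u].min())) for vv in range(202,213)])
s=sensors.read_state();print(s["wrist_force"],s["torque"],s["tool_pos"])
E
```

```text
[ 0.60498246 -0.01477528] [17.54728542 44.23136668] 95.7011926232801
246 [(202, 59), (203, 57), (204, 60), (205, 56), (206, 48), (207, 49), (208, 76), (209, 255), (210, 247), (211, 243), (212, 154)]
252 [(202, 59), (203, 61), (204, 59), (205, 58), (206, 32), (207, 47), (208, 238), (209, 251), (210, 241), (211, 244), (212, 244)]
258 [(202, 55), (203, 61), (204, 60), (205, 63), (206, 30), (207, 45), (208, 255), (209, 248), (210, 246), (211, 255), (212, 83)]
264 [(202, 52), (203, 56), (204, 57), (205, 55), (206, 34), (207, 19), (208, 255), (209, 250), (210, 248), (211, 255), (212, 101)]
268 [(202, 59), (203, 58), (204, 52), (205, 52), (206, 21), (207, 58), (208, 255), (209, 246), (210, 244), (211, 244), (212, 245)]
298 [(202, 78), (203, 80), (204, 80), (205, 78), (206, 65), (207, 71), (208, 81), (209, 103), (210, 145), (211, 146), (212, 146)]
[-11.77365847   1.61483676   7.77820512] [0.31513127 2.55893686 0.10881587] [0.50298541 0.0034542  0.0123074 ]
```

View pics/c5.png

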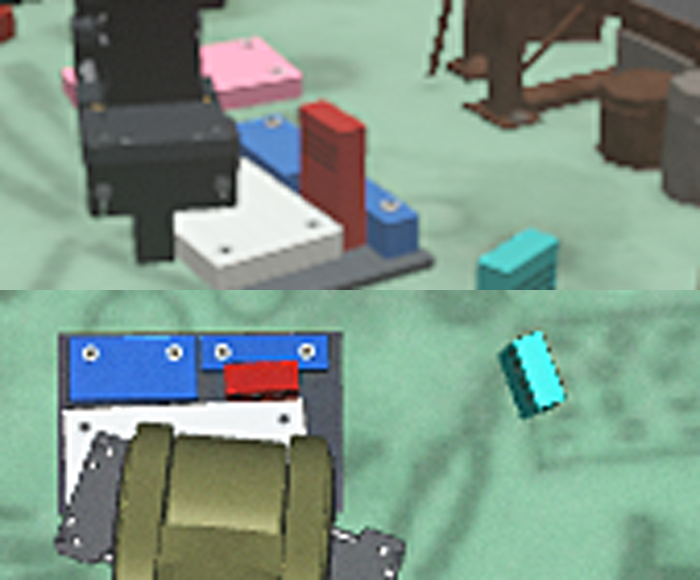

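The upper crop shows the finger at the plate's front, and the spacer upright. The lower one shows the plate about 2.5° skewed (right end forward, back edge from (62,408) to (303,398)) and the spacer skewed with it, with a gap of about 3 mm left at the deep block. I'll back off and push further left to square it.

Emit:
{"op": "apply_moves", "data": {
  "commands": [
    [[0, 0, 0, 0.0094, -0.0034, 0, 0.0], [0, 0, 0, 0.0043, 0.0117, -0.001, 0.0], [0, 0, 0, 0.0043, 0.0117, 0, 0.0], [0, 0, 0, 0, 0, 0, 0.0], [0, 0, 0, -0.0047, 0.0017, 0, 0.0], [0, 0, 0, -0.0019, 0.0007, 0, 0.0], [0, 0, 0, -0.0009, 0.0003, 0, 0.0], [0, 0, 0, -0.0009, 0.0003, 0, 0.0], [0, 0, 0, 0, 0, 0, 0.0]]
  ]
}}

```text
time_s: 18.65
tool_pos: [0.5028, 0.0285, 0.0134]
tool_rot: [-0.004, 0.173, 0.985, -0.0]
wrist_force: [-10.1, 2.7, 7.1]
finger_gap: 0.006
grip_force: 4.6
```

Emit:
{"op": "apply_moves", "data": {
  "commands": [
    [[0, 0, 0, -0.0009, 0.0003, 0, 0.0], [0, 0, 0, -0.0009, 0.0003, 0, 0.0], [0, 0, 0, -0.0009, 0.0003, 0, 0.0], [0, 0, 0, 0, 0, 0, 0.0]]
  ]
}}

```text
time_s: 19.15
tool_pos: [0.5041, 0.0291, 0.0132]
tool_rot: [-0.006, 0.173, 0.985, 0.0]
wrist_force: [-13.2, 4.1, 9.5]
finger_gap: 0.008
grip_force: 6.3
```

```bash
cat > m.py <<'E'
from h import *
a,d1=eyes.get_image("scene");b,d2=eyes.get_image("top")
p=b.astype(int);v,u=np.mgrid[:420,:560]
m=(u>230)&(u<330)&(v>185)&(v<225)&(p[...,0]>120)&(p[...,0]>1.8*p[...,1])
P=ray("top",np.c_[u[m],v[m]],.083)[:,:2];w,V=np.linalg.eigh(np.cov(P.T));print("spacer",P.mean(0),np.sqrt(w*12)*1000,np.degrees(np.arctan2(V[1,1],V[0,1])))
g=cv2.GaussianBlur(p.min(2).astype(np.float32),(0,0),.6)
E=[]
for uu in list(range(242,270)):
    c=g[204:213,uu];k=np.argmax(c>150)
    if k>0: E.append((uu,204+k-1+(150-c[k-1])/(c[k]-c[k-1])))
E=np.array(E);Q=ray("top",E,.026)[:,:2]*1000;k=np.polyfit(Q[:,1],Q[:,0],1)
print("plate back x at y=24,65,100:",np.polyval(k,[24,65,100]).round(1),"yaw",-np.degrees(k[0]).round(2),"res",np.abs(Q[:,0]-np.polyval(k,Q[:,1])).mean().round(2))
X=cloud("scene",d1)
pm=(b.min(2)>180)
A=X[(a.min(2)>150)&(X[...,0]>.515)&(X[...,0]<.6)&(X[...,1]>-.05)&(X[...,1]<.11)&(X[...,2]>.015)&(X[...,2]<.05)]
c,_,_,_=np.linalg.lstsq(np.c_[A[:,:2]-[.557,.03],np.ones(len(A))],A[:,2],rcond=None);print("plate plane slope x,y, z0",c,len(A))
A=X[(u>230)&(u<330)&(v>150)&(v<250)&(a[...,0]>1.8*a[...,1])&(a[...,0]>60)&(X[...,0]>.58)&(X[...,0]<.63)&(X[...,1]<.02)&(X[...,1]>-.05)]
print("spacer pts z",A[:,2].min(),A[:,2].max())
s=sensors.read_state();print(s["tool_pos"],s["wrist_force"],s["torque"])
E
python3 m.py; python3 - <<'E'
import sys; sys.path.insert(0,'.')
import numpy as np
p=np.load('t3.npz')['p']
for u in(252,260,268):print(u,[tuple(int(k) for k in p[v,u]) for v in range(204,210)])
E
```

```text
spacer [ 0.60616023 -0.01494039] [17.1182789  44.10117661] 90.59270700365188
plate back x at y=24,65,100: [595.1 595.1 595.1] yaw 0.01 res 0.03
plate plane slope x,y, z0 [-0.00435238  0.0059566   0.02436398] 717
spacer pts z 0.009946576231296855 0.0825805046986815
[0.50407428 0.02910831 0.01317324] [-13.00911284   3.65959101  10.12591017] [0.97628184 2.6962198  0.11051909]
252 [(59, 119, 227), (58, 125, 240), (32, 62, 121), (47, 55, 65), (243, 245, 238), (251, 254, 254)]
260 [(63, 119, 226), (57, 120, 237), (22, 50, 94), (37, 43, 54), (255, 255, 255), (247, 251, 251)]
268 [(52, 112, 222), (52, 126, 245), (21, 38, 78), (58, 58, 58), (255, 255, 255), (246, 249, 250)]
```

Now square (yaw 0.0°) and the spacer is flush. I'll move the push point to y≈20, between the two bearings, so that both must carry load.

Emit:
{"op": "apply_moves", "data": {
  "commands": [
    [[0, 0, 0, 0.007, -0.0026, 0, 0.0], [0, 0, 0, 0, 0, -0.0005, 0.0], [0, 0, 0, -0.0034, -0.0094, 0, 0.0], [0, 0, 0, -0.0034, -0.0094, 0, 0.0], [0, 0, 0, 0, 0, 0, 0.0], [0, 0, 0, -0.0028, 0.001, 0, 0.0], [0, 0, 0, -0.0014, 0.0005, 0, 0.0], [0, 0, 0, -0.0009, 0.0003, 0, 0.0], [0, 0, 0, -0.0009, 0.0003, 0, 0.0], [0, 0, 0, 0, 0, 0, 0.0]]
  ]
}}

```text
time_s: 20.5
tool_pos: [0.5045, 0.0075, 0.014]
tool_rot: [-0.004, 0.173, 0.985, -0.001]
wrist_force: [-9.8, -0.3, 9.1]
finger_gap: 0.006
grip_force: 4.8
```

```bash
python3 m.py
```

```text
spacer [ 0.60616023 -0.01494039] [17.1182789  44.10117661] 90.59270700365188
plate back x at y=24,65,100: [595.4 595.2 595. ] yaw 0.36 res 0.07
plate plane slope x,y, z0 [-0.00626812  0.0083678   0.02458322] 565
spacer pts z 0.009181547335927465 0.08369294127892418
[0.50442406 0.00746821 0.01397592] [-9.58216362 -1.46115925  7.96970091] [-0.13390434  2.06989611  0.04888054]
```

Emit:
{"op": "apply_moves", "data": {
  "commands": [
    [[0, 0, 0, -0.0009, 0.0003, -0.0004, 0.0], [0, 0, 0, -0.0009, 0.0003, -0.0004, 0.0], [0, 0, 0, -0.0009, 0.0003, -0.0004, 0.0], [0, 0, 0, -0.0009, 0.0003, -0.0004, 0.0], [0, 0, 0, 0, 0, 0, 0.0], [0, 0, 0, 0, 0, 0, 0.0], [0, 0, 0, 0, 0, 0, 0.0]]
  ]
}}

```text
time_s: 21.48
tool_pos: [0.5046, 0.0075, 0.0142]
tool_rot: [-0.008, 0.173, 0.985, -0.001]
wrist_force: [-15.3, -0.5, 6.7]
finger_gap: 0.009
grip_force: 7.3
```

```bash
python3 m.py
```

```text
spacer [ 0.60621945 -0.01477287] [17.20947201 44.40283637] 90.06674815871047
plate back x at y=24,65,100: [595.4 595.2 595. ] yaw 0.36 res 0.08
plate plane slope x,y, z0 [-0.00195221  0.00395602  0.0244824 ] 562
spacer pts z 0.0099908164249225 0.0827772399465615
[0.50460289 0.00746722 0.01417718] [-13.90198699   0.12073739   7.35042228] [-0.09868297  3.17329883  0.0420958 ]
```

```bash
python3 -c "
from station import ticket
print(ticket.hand_in())"
```

```text
the job is handed in; nothing more can be done
None
```

I handed the job in at about 21.5 s: the spacer stands released and flush in the wide gap, and the plate is square within 0.4° and pressed at about 14 N between both bearings; hand-in gave no verdict, and I inferred rather than measured how that load splits between fence block and spacer.

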